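# Park the sprung tension arm of a filament feed station

### The job

Park the feed station's tension arm so that the reel can be changed: take the red-handled park pin from the tool block, swing the orange sprung arm away from the reel and stand the pin fully home in the green-marked park hole, so that the arm rests against the pin and stays held back. Do not let the arm snap back, and leave the other tools and the things around where they are.

Things in the scene. Friction and masses are not known exactly. Their poses are not given: they have to be found in the camera images.
- pin_grip (a point): Centre of the park pin's handle, its grasp point: square red handle 22 x 22 mm, 40 mm tall (flats across the point's x and y), on a steel shank 10 mm in diameter and 50 mm long; 50 to 100 g. z points up along the pin; its tip lies 70 mm below this point. It starts standing loose in one of the tool block's holes
- pin_tip (a point): Lower end of the park pin's shank, on its axis (end chamfered); axes as the pin's
- block: Fixed wooden tool block 60 x 180 x 40 mm (x, y, z), origin under its centre. Three holes 14 mm wide, 30 mm deep, in a row along its y at -60, 0 and 60 mm hold, in any order, the park pin, the black driver and the blue reamer; their handles' undersides are 60 mm above the table
- station: Fixed feed station: white slab 260 x 270 x 28 mm (x, y, z), origin under its centre, z up. It carries the orange tension arm and, on the +y side, lying flat, a blue and black reel 80 mm across (centre x -43, y 89; top 60 mm above the table, hub to 68 mm), and at a rear corner (x 110, y 90) a black box 30 x 50 mm, top 58 mm above the table
- park_hole (a point): Park hole, centre of its mouth, in a green 44 mm square flush with the top of the white slab, 28 mm above the table. Round blind hole 12 mm wide, 24 mm deep, mouth chamfered 2 mm. Axes as the station's. A pin seated here has the underside of its handle 54 mm above the table, clear over the arm
- pivot_axis (a point): Axis of the tension arm's upright pivot post, at the height of the slab's top, 28 mm above the table; axes as the station's. The post and its coil spring reach about 59 mm above the table
- push_face (a point): Point on the orange arm's upright side face that looks towards the reel, 85 mm from the pivot axis, half-way up. The arm is a bar 16 mm wide, 33 to 44 mm above the table, running 160 mm from the pivot to a black roller 22 mm across (top 55 mm above the table). x points along the arm to the roller, z up, -y out of this face towards the reel
- tension_arm (a joint): Arm angle (rad) about the upright pivot: 0 with the roller at the reel, growing as it swings away from the reel (counter-clockwise from above), stop at 1.15. A spring drives it back: 2 N at 85 mm from the pivot at 0, 3 N when parked; let go, it snaps back. A pin in the park hole, on the reel side of the arm, bears on that face 85 mm out and holds it at about 0.85
- driver: Driver with round black handle (20 mm) on a 10 mm steel shank, standing in the tool block, 90 mm long; origin at its lower end
- reamer: Reamer with round blue handle (22 mm head) on a 10 mm steel shank, standing in the tool block, 90 mm long; origin at its lower end
- figure_tan: tan and orange printed figurine, 91 mm tall, on a 48 mm round black foot; origin under its foot; a bystander
- figure_white: white printed figurine, 91 mm tall, on a 48 mm round black foot; origin under its foot; a bystander
- lampshade: white ribbed printed lampshade on a green foot, 132 mm wide, 140 mm tall; origin under its foot; a bystander
- parts_bin: yellow two-part open bin, 110 x 150 x 60 mm; origin under its centre; a bystander
- mug: blue mug, 80 mm wide, 90 mm tall; origin under its centre; a bystander
- scraper: spatula-shaped print scraper lying flat; a bystander
- bushing: brass bushing, 40 mm across, 22 mm tall, standing; origin under its centre; a bystander
There are look-alikes about, which are no part of the job. What is shaped like the part that bears pin_grip but pink, turquoise or white is not meant.

How it is judged:
By the outcome, as a careful person would: the job done as asked, in the order asked, and still so for the second after the job is handed in, with the robot touching nothing.
It also fails if it takes over 45 s, if anything falls off the work surface, if the arm or the gripper's body presses on something with over 40 N, if the wrist force passes 120 N, or if a joint passes its speed limit or range.

### The arm

A 6-joint arm with a two-finger parallel gripper is mounted at the origin on the work surface. World frame = base frame: x ahead of the robot, y to its left, z up, the work surface at z = 0. Lengths are in m, angles in rad, forces in N, time in s.
With the tool pointing down it reaches from about 0.35 to 0.775 m from the base axis. Payload 5.5 kg.
Tool frame: the origin (TCP) lies on the centre line of the jaws, within the pads' length; the fingertips stand 8 mm ahead of it and the grasp point (between the pads) lies 11 mm behind it; z points along the fingers, y is the line along which they close (so a half turn about z gives the same grasp; the last joint's range is limited). The gripper opens to 85 mm and grips with 20 to 120 N. Pads are 22 mm wide; open, the fingers measure 114 mm over their backs; the gripper's body (76 mm by 85 mm) begins 54 mm behind the grasp point. The pads swing forward as they close: fully open they stand 13 mm farther back than shut.
Start: joints at [0.985, 0.313, 0.046, 1.304, 0, 1.431], TCP at [0.248, 0.519, 0.239] pointing down, gripper open.
Joint ranges: [-2.76, 2.76], [-0.86, 1.69], [-1.03, 1.26], [-2.2, 2.34], [-1.47, 1.5], [-3.14, 3.14]. Speed limits (rad/s): [2.57, 2.57, 3.14, 3.14, 3.14, 3.14].

### API

Orientations are given as [roll, pitch, yaw] about the fixed x, y, z axes, in that order (R = Rz(yaw) Ry(pitch) Rx(roll)).
In Python, from rig import arm gives the robot as it stands.
- The arm moves only by the tool arm_command, never from a script. Its arguments are lists of equal length, an entry for each row: "slide": the shift along the tool's x, y, z in m, a list of three; "rotation": the turn, a rotation vector about the tool's x, y, z in rad, a list of three; "hand": the opening, from 0 (shut) to 1 (fully open). A call has 1 to 12 rows; each row is the pose to reach, as a shift and turn from the pose commanded when the call began, along the tool's axes at that moment; what a row does not reach only later rows make up. A row lasts 1/12 s, in which the tool goes at most 41.7 mm and 7.16 degrees, less where a joint would pass 70% of its speed; a pose out of reach is approached as far as the arm can. A call with a gripper value outside its range is refused whole. The fingers move at their own pace and stop on an object; "squeeze" is the grip in N (left out, the last holds). Time passes only in rows, so rows that repeat a pose let the fingers close. It gives the time, the measured TCP pose, the force, the opening and the grip force at its end, in the units of the state.
- arm.sense(): the state, without advancing time (a new reading comes with each control period).
- arm.read_camera(name): name is "side" or "top"; returns the picture (384x512x3 uint8, blue, green, red); there is no depth.
- arm.calibration(name): a dict with "intrinsics" (3x3 intrinsics, pixels), "xyz" and "rotation" of the camera in the world. Camera axes: x right, y down, z forward; pixel columns grow to the right and rows downward; lengths in m; the calibration is good to about 2 mm. A picture is of the moment at which its call begins. calibration takes no time and is no camera call.
- arm.close_job(): hands the job in; it is judged then, once.
The state is a dict: "clock": time; "joint_pos": joint angles; "qvel": joint speeds; "effort": joint torques, N m; "position": TCP position; "tool_rot": TCP orientation; "force": force on the tool from outside, world axes, zero at the start; "moment": the same for the moment, N m; "gripper_width": finger opening in m; "grip_force": force on a finger pad.
Only numpy, scipy, OpenCV 4.12 (cv2) and the standard library are available. Lean on these libraries where they do the work, as an engineer would, in place of code of your own. Each camera call takes 0.05 s, during which the arm holds its last target. There are 200 camera calls.

## Working session

There is one attempt and no reset: what is moved stays moved. The work goes in short steps, Python scripts to look and compute and a tool call to move; the robot and the scene stay as the last step left them, time stands still between calls to the robot, and variables do not carry over. Pictures are saved under pics/ and viewed, at most 10 in all, crops included, and the job is handed in when it is done.

Besides the shell and the picture viewer there is one more tool, called as name(argument=value, ...) on one line, values as JSON. arm_command: Moves the arm, as the interface text tells. Its arguments: {"type":"object","properties":{"slide":{"type":"array"},"rotation":{"type":"array"},"hand":{"type":"array"},"squeeze":{"type":"number"}},"required":["slide","rotation","hand"]}

```bash
mkdir -p pics; ls
python3 - <<'E'
from rig import arm
import cv2
print(arm.sense())
for n in("side","top"):
    print(n,arm.calibration(n)); cv2.imwrite(f"pics/{n}0.png",arm.read_camera(n))
E
```

```text
pics
{'clock': 0.0, 'joint_pos': array([9.85383481e-01, 3.13998791e-01, 4.49999173e-02, 1.30360757e+00,
       2.24997964e-05, 1.43122612e+00]), 'qvel': array([ 0.00087198, -0.00017783,  0.00035758,  0.00080723,  0.00163002,
       -0.00218545]), 'effort': array([ 1.39495507e-03, -4.80631757e+01,  2.98531348e+01,  1.96523534e-02,
       -6.19663433e-05,  8.21522349e-06]), 'position': array([0.24766503, 0.51838708, 0.23841834]), 'tool_rot': array([-3.13980327e+00, -2.74099803e-04,  2.69574975e+00]), 'force': array([-0.39080961,  0.69311404,  0.58502124]), 'moment': array([-0.01439867,  0.05443962, -0.01150151]), 'grip_force': 0.0, 'gripper_width': 0.0853071738846815}
side {'intrinsics': array([[359.61300378,   0.        , 257.63453806],
       [  0.        , 359.61300378, 183.70810055],
       [  0.        ,   0.        ,   1.        ]]), 'xyz': array([0.36777675, 1.07759207, 0.93512726]), 'rotation': array([-2.23747804e+00, -1.86391535e-03, -2.98256703e+00])}
top {'intrinsics': array([[405.71067321,   0.        , 263.9517605 ],
       [  0.        , 405.71067321, 192.34766813],
       [  0.        ,   0.        ,   1.        ]]), 'xyz': array([0.30149417, 0.00548674, 1.33324693]), 'rotation': array([-2.94025561, -0.00310873, -1.5856935 ])}
```

View pics/side0.png

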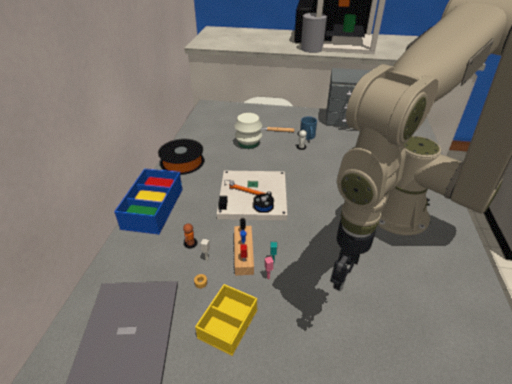

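View pics/top0.png

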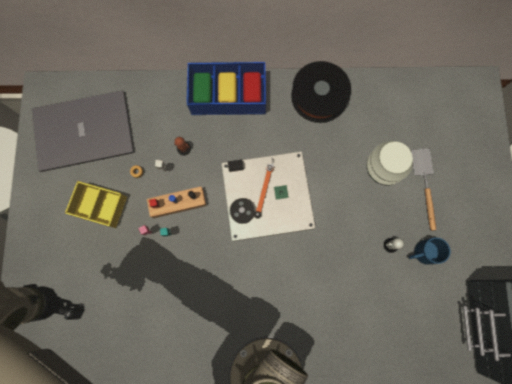

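The side view shows the red pin at about (243,252) in the tool block, with the station centred near (253,195). In the top view the red pin is at (153,203), the green square at (281,192), the arm pivot at about (270,163), the roller at (259,214) and the reel at (242,210). Next I measure these with masks.

```bash
cat > h.py <<'E'
from rig import arm
import cv2, numpy as np
from scipy.spatial.transform import Rotation as R
def ray(n,uv):
    c=arm.calibration(n); d=R.from_euler('xyz',c['rotation']).as_matrix()@np.linalg.inv(c['intrinsics'])@np.array([*uv,1.])
    return c['xyz'],d
def onz(n,uv,z):
    o,d=ray(n,uv); return o+d*(z-o[2])/d[2]
def tri(a,b):
    (o1,d1),(o2,d2)=ray('side',a),ray('top',b)
    s=np.linalg.lstsq(np.c_[d1,-d2],o2-o1,rcond=None)[0]
    p,q=o1+d1*s[0],o2+d2*s[1]; return (p+q)/2,np.linalg.norm(p-q)
def proj(n,p):
    c=arm.calibration(n); q=R.from_euler('xyz',c['rotation']).as_matrix().T@(np.array(p)-c['xyz']); q=c['intrinsics']@q; return q[:2]/q[2]
def blobs(im,lo,hi,box,amin=8):
    x0,y0,x1,y1=box; m=cv2.inRange(cv2.cvtColor(im,cv2.COLOR_BGR2HSV),lo,hi); k=np.zeros_like(m); k[y0:y1,x0:x1]=m[y0:y1,x0:x1]
    n,_,st,ce=cv2.connectedComponentsWithStats(k)
    return [(int(st[i,4]),ce[i].round(1).tolist(),st[i,:4].tolist()) for i in range(1,n) if st[i,4]>=amin],k
E
cat > m.py <<'E'
from h import *
S=cv2.imread('pics/side0.png');T=cv2.imread('pics/top0.png')
red=((0,150,90),(6,255,255));red2=((174,150,90),(180,255,255))
for n,im,b in(('side',S,(225,210,290,285)),('top',T,(140,180,210,245))):
    print(n,'red',blobs(im,*red,b)[0],blobs(im,*red2,b)[0])
for n,im,b in(('side',S,(210,165,295,225)),('top',T,(215,145,320,245))):
    print(n,'green',blobs(im,(60,80,30),(95,255,200),b)[0]); 
    bl,k=blobs(im,(4,130,110),(18,255,255),b);print(n,'arm',bl, cv2.minAreaRect(cv2.findNonZero(k)))
    bl,k=blobs(im,(0,0,150),(180,50,255),b,200)
    r=cv2.minAreaRect(cv2.findNonZero(k)); 
    print(n,'slab',r,[onz(n,p,.028).round(4).tolist() for p in cv2.boxPoints(r)])
print('block',[ (x,[onz('top',p,.04).round(3).tolist() for p in x]) for x in [cv2.boxPoints(cv2.minAreaRect(cv2.findNonZero(blobs(T,(8,60,80),(22,255,255),(140,180,210,222))[1])))]])
cv2.imwrite('pics/cs.png',cv2.resize(S[160:285,180:305],None,fx=4.8,fy=4.8,interpolation=cv2.INTER_CUBIC))
cv2.imwrite('pics/ct.png',cv2.resize(T[140:250,135:325],None,fx=4.2,fy=4.2,interpolation=cv2.INTER_CUBIC))
E
python3 m.py
```

```text
side red [(80, [243.4, 250.5], [241, 244, 6, 14])] []
top red [(49, [152.9, 202.4], [149, 199, 8, 8])] []
side green [(35, [252.5, 183.7], [248, 182, 9, 5])]
side arm [(113, [246.0, 189.3], [230, 185, 34, 9])] ((246.52310180664062, 189.4153594970703), (33.67902755737305, 4.0344672203063965), 15.255118370056152)
side slab ((251.9357452392578, 193.8280792236328), (71.02711486816406, 47.874000549316406), 1.301952600479126) [[0.668, 0.1572, 0.028], [0.7373, -0.1332, 0.028], [0.4348, -0.1706, 0.028], [0.4113, 0.1241, 0.028]]
top green []
top arm [(169, [263.4, 191.2], [256, 171, 15, 41])] ((263.5, 191.0), (4.282301902770996, 42.02009201049805), 15.5241117477417)
top slab ((267.2298583984375, 195.3655242919922), (78.81822204589844, 84.60350799560547), 81.46923065185547) [[0.6708, 0.1439, 0.028], [0.7106, -0.1365, 0.028], [0.4479, -0.1652, 0.028], [0.4114, 0.1046, 0.028]]
block [(array([[144.8539 , 198.0337 ],
       [201.96626, 184.85393],
       [206.75279, 205.5955 ],
       [149.64043, 218.77528]], dtype=float32), [[0.552, 0.384, 0.04], [0.593, 0.199, 0.04], [0.524, 0.183, 0.04], [0.484, 0.365, 0.04]])]
```

View pics/cs.png

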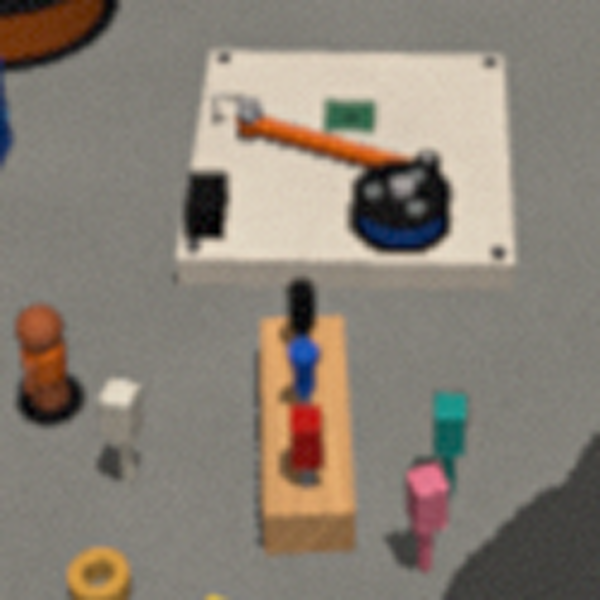

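View pics/ct.png

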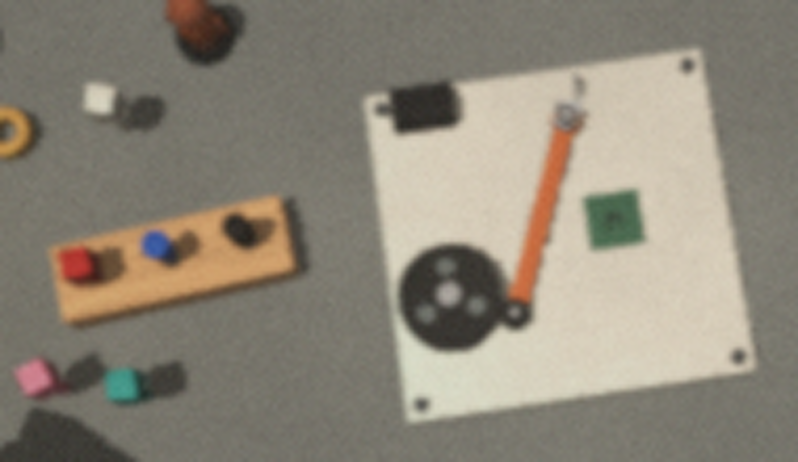

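The crops show the red pin in the outer (+y) hole of the block. The pink, turquoise and white look-alikes stand around it, pink being the nearest at about 80 mm. The orange arm rests at the reel. In the top crop the pivot is at (568,115), the roller at (515,313), the reel hub at (449,293) and the park hole at (614,218).

```bash
cat > m2.py <<'E'
from h import *
S=cv2.imread('pics/side0.png');T=cv2.imread('pics/top0.png')
c=lambda u,v:(u/4.2+135-.38,v/4.2+140-.38)
s=lambda u,v:(u/4.8+180-.4,v/4.8+160-.4)
print('green',blobs(T,(50,60,30),(95,255,140),(270,180,295,205),3)[0])
for n,a,b,z in(('hole',(614,218),(350,115),.028),('pivot',(568,115),(249,110),.059),('roller',(515,313),(428,160),.055),('hub',(449,293),(403,183),.068),('pintop',(78,263),(306,414),.10)):
    print(n,onz('top',c(*a),z).round(4),onz('side',s(*b),z).round(4),'tri',[x.round(4) for x in tri(s(*b),c(*a))])
print('slab',np.array([onz('top',c(*p),.028) for p in((363,97),(700,47),(757,370),(407,423))]).round(4).tolist())
p=arm.sense()['position'];print(p)
E
python3 m2.py
```

```text
green [(98, [280.8, 191.9], [275, 187, 12, 11])]
hole [ 0.5698 -0.058   0.028 ] [ 0.5694 -0.0586  0.028 ] tri [array([ 0.5695, -0.0579,  0.0286]), np.float64(0.0003)]
pivot [ 0.6452 -0.0228  0.059 ] [ 0.6458 -0.013   0.059 ] tri [array([ 0.6479, -0.0229,  0.0509]), np.float64(0.001)]
roller [0.4919 0.02   0.055 ] [0.4921 0.0225 0.055 ] tri [array([0.4923, 0.0201, 0.0529]), np.float64(0.0002)]
hub [0.5058 0.0693 0.068 ] [0.5056 0.0689 0.068 ] tri [array([0.5057, 0.0693, 0.0684]), np.float64(0.0002)]
pintop [0.5269 0.34   0.1   ] [0.5287 0.342  0.1   ] tri [array([0.5281, 0.3405, 0.0982]), np.float64(0.0019)]
slab [[0.6706, 0.1389, 0.028], [0.7082, -0.1299, 0.028], [0.449, -0.1651, 0.028], [0.4123, 0.1037, 0.028]]
[0.24767655 0.51841465 0.23847068]
```

arm_command(slide=[[-0.04,-0.005,0],[-0.08,-0.01,0],[-0.12,-0.014,0],[-0.16,-0.019,0.01],[-0.2,-0.024,0.03],[-0.24,-0.029,0.05],[-0.28,-0.033,0.07],[-0.31,-0.037,0.08],[-0.329,-0.039,0.09],[-0.329,-0.039,0.1],[-0.329,-0.039,0.1],[-0.329,-0.039,0.1]], rotation=[[0,0,0.1],[0,0,0.2],[0,0,0.3],[0,0,0.4],[0,0,0.5],[0,0,0.6],[0,0,0.7],[0,0,0.8],[0,0,0.9],[0,0,0.908],[0,0,0.908],[0,0,0.908]], hand=[1,1,1,1,1,1,1,0.8,0.7,0.7,0.7,0.7], squeeze=80)

```text
clock: 1.1
position: [0.5267, 0.3417, 0.1384]
tool_rot: [-3.139, 0.0, 1.789]
force: [-0.7, 0.2, 0.4]
gripper_width: 0.0598
grip_force: 0.0
```

arm_command(slide=[[0,0.001,0.02],[0,0.001,0.04],[0,0.001,0.055],[0,0.001,0.066],[0,0.001,0.066],[0,0.001,0.066]], rotation=[[0,0,0],[0,0,0],[0,0,0],[0,0,0],[0,0,0],[0,0,0]], hand=[0.7,0.7,0.7,0.7,0.7,0.7])

```text
clock: 1.6
position: [0.5281, 0.3428, 0.0737]
tool_rot: [-3.141, -0.0, 1.79]
force: [0.2, -0.1, 0.6]
gripper_width: 0.0597
grip_force: 0.0
```

Run:
```python
from h import *
S=arm.read_camera('side');T=arm.read_camera('top')
f=lambda I,x,y:cv2.resize(I[y:y+80,x:x+80],(400,400),interpolation=cv2.INTER_CUBIC)
cv2.imwrite('pics/g1.png',np.hstack([f(S,205,205),f(T,115,160)]));print(arm.sense()['force'])
```

```text
[0.99331002 0.67785054 1.15883308]
```

View pics/g1.png

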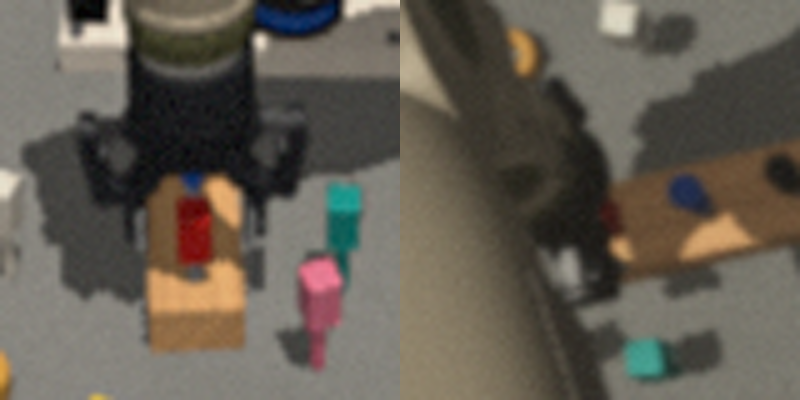

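The side half shows the red handle at about (195,230), centred between the open fingers and clear of the block and the pink pin. I close the gripper and lift.

arm_command(slide=[[0,0,0],[0,0,0],[0,0,0],[0,0,0],[0,0,0],[0,0,0],[0,0,0],[0,0,0]], rotation=[[0,0,0],[0,0,0],[0,0,0],[0,0,0],[0,0,0],[0,0,0],[0,0,0],[0,0,0]], hand=[0.2,0.2,0.2,0.1,0.1,0.1,0.1,0.1], squeeze=90)

```text
clock: 2.37
position: [0.5296, 0.3422, 0.0742]
tool_rot: [3.14, -0.0, 1.788]
force: [-0.8, -1.0, 6.5]
gripper_width: 0.0208
grip_force: 87.8
```

arm_command(slide=[[0,0,-0.015],[0,0,-0.035],[0,0,-0.06],[0,0,-0.085],[0,0,-0.1],[0,0,-0.1],[0,0,-0.1]], rotation=[[0,0,0],[0,0,0],[0,0,0],[0,0,0],[0,0,0],[0,0,0],[0,0,0]], hand=[0.1,0.1,0.1,0.1,0.1,0.1,0.1])

```text
clock: 2.95
position: [0.5293, 0.3421, 0.1735]
tool_rot: [3.14, -0.0, 1.788]
force: [-0.4, 0.5, -1.5]
gripper_width: 0.0208
grip_force: 88.6
```

arm_command(slide=[[0,0,-0.025],[-0.03,-0.003,-0.035],[-0.065,-0.006,-0.035],[-0.1,-0.009,-0.035],[-0.138,-0.012,-0.035],[-0.176,-0.015,-0.035],[-0.214,-0.018,-0.035],[-0.25,-0.021,-0.03],[-0.285,-0.025,-0.01],[-0.31,-0.027,0.01],[-0.3206,-0.0278,0.03],[-0.3206,-0.0278,0.045]], rotation=[[0,0,0],[0,0,0],[0,0,0],[0,0,0],[0,0,0],[0,0,0],[0,0,0],[0,0,0],[0,0,0],[0,0,0],[0,0,0],[0,0,0]], hand=[0.1,0.1,0.1,0.1,0.1,0.1,0.1,0.1,0.1,0.1,0.1,0.1])

```text
clock: 3.95
position: [0.5692, 0.02, 0.1243]
tool_rot: [-3.137, -0.001, 1.784]
force: [0.1, -0.2, -0.9]
gripper_width: 0.0212
grip_force: 88.7
```

arm_command(slide=[[0,0,0],[0,0,0]], rotation=[[0,0,0],[0,0,0]], hand=[0.1,0.1])

```text
clock: 4.12
position: [0.5688, 0.0229, 0.1259]
tool_rot: [-3.137, -0.002, 1.787]
force: [0.0, -0.4, -0.4]
gripper_width: 0.0211
grip_force: 88.7
```

Run:
```python
from h import *
S=arm.read_camera('side');T=arm.read_camera('top');cv2.imwrite('pics/s2.png',S);cv2.imwrite('pics/t2.png',T)
f=lambda I,x,y:cv2.resize(I[y:y+80,x:x+80],(400,400),interpolation=cv2.INTER_CUBIC)
cv2.imwrite('pics/g2.png',np.hstack([f(S,215,140),f(T,225,150)]));p=arm.sense()['position'];print(p,arm.sense()['force'])
print([(proj('side',p-[0,0,d])-[215,140])*5+2 for d in(.011,.0142,.0642)])
```

```text
[0.57077336 0.02341152 0.12829827] [ 0.65053118 -1.023765    0.125555  ]
[array([168.48886391, 192.71533768]), array([168.54930657, 196.10324296]), array([169.47123942, 247.7790145 ])]
```

View pics/g2.png

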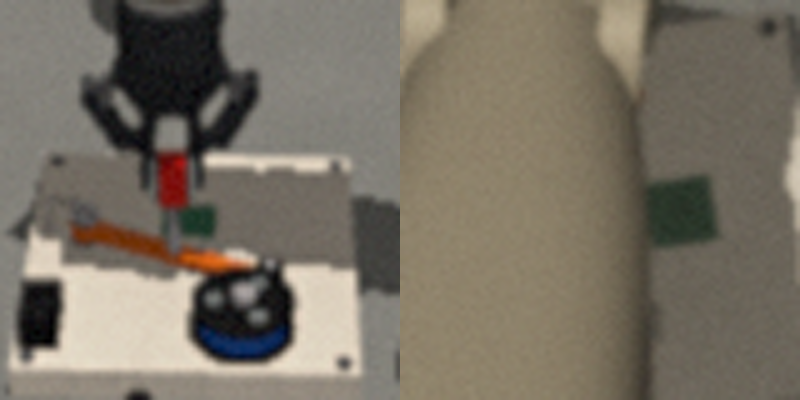

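The side view shows the pin held upright: handle at crop (173,180), tip near (175,255), on the reel side of the arm, with the green square at (197,220). The top view is hidden by the robot. I take a finer reading of the pin's offset from the TCP.

Run:
```python
from h import *
S=cv2.imread('pics/s2.png')
bl,k=blobs(S,(0,150,60),(6,255,255),(235,160,265,190));print(bl)
p=np.array([.5708,.0234,.1283])
for dz in (.011,-.009+.02-.02+.0342):
    print(dz,proj('side',p-[0,0,dz]))
m=k>0
for r in range(170,182):
    c=np.where(m[r])[0]
    if len(c):print(r,c.min(),c.max(),end='; ')
g=S[182:194,240:262].astype(int).mean(2).astype(int);print();print(g)
# px per mm at pin
print((proj('side',p+[.01,0,0])-proj('side',p))/10,(proj('side',p+[0,.01,0])-proj('side',p))/10,(proj('side',p+[0,0,.01])-proj('side',p))/10)
print(arm.sense()['position'])
```

```text
[(49, [249.1, 175.7], [247, 171, 5, 11])]
0.011 [248.29132393 178.14017156]
0.0252 [248.34473932 181.13186794]
171 247 251; 172 247 251; 173 247 251; 174 247 251; 175 247 251; 176 247 251; 177 247 251; 178 247 251; 179 247 251; 180 247 251; 181 250 250; 
[[105 106 104 104 106 106 103  81  68  76  59  50  46  41  42  46  41  53
   82 102 106 105]
 [106 108 106 106 107 109 103  83  70  78  67  48  41  44  36  43  40  47
   83  98 102 106]
 [100 104 107 108 106 106 104  79  67  82  70  51  41  40  39  46  38  51
   80 102 104 104]
 [ 93  92  99 100 107 109 101  73  66  89  80  54  40  40  42  37  41  49
   86  99 102 101]
 [ 69  69  81  88  95 103 101  73  71  92  90  64  52  51  50  48  41  59
   92 101 103 105]
 [ 62  56  64  66  72  81  78  75  77  94  95  87  81  82  82  73  71  78
   98 104 101 104]
 [ 54  55  54  59  54  62  63  65  76  94 101  95  96 101 100  92  93  99
  100 102  98 102]
 [ 68  63  60  61  61  51  51  64  74  93  91  82  82  89  89  91 103 105
  101 104 121 124]
 [ 90  77  75  71  65  57  57  59  67  82  81  77  75  75  81  87 107 114
  110 124 166 181]
 [ 99  95  97  95  86  81  75  65  66  71  68  81  96  99 100 101 112 112
  122 133 163 182]
 [100 102 102  99 101 102  94  87  75  76  70  76  84  80  92 101 110 112
  116 118 130 140]
 [125 121 109 100 101 104 103  99  96  93  94  98  83  70  77  81  81  89
   89  85  80  79]]
[-0.26344921 -0.0258742 ] [-0.04813458  0.15988219] [-0.00384231 -0.21520062]
[0.57077336 0.02341152 0.12829827]
```

arm_command(slide=[[0,0,0.012],[0,0,0.024],[0,0,0.031],[0,0,0.031]], rotation=[[0,0,0],[0,0,0],[0,0,0],[0,0,0]], hand=[0.1,0.1,0.1,0.1])

```text
clock: 4.55
position: [0.5702, 0.0236, 0.0966]
tool_rot: [-3.14, -0.0, 1.789]
force: [0.4, -0.5, -1.2]
gripper_width: 0.0207
grip_force: 88.7
```

arm_command(slide=[[-0.008,-0.0017,0],[-0.016,-0.0035,0],[-0.024,-0.0053,0],[-0.032,-0.007,0],[-0.04,-0.009,0],[-0.048,-0.0106,0],[-0.056,-0.0124,0],[-0.064,-0.014,0],[-0.072,-0.016,0],[-0.0785,-0.0174,0],[-0.0785,-0.0174,0],[-0.0785,-0.0174,0]], rotation=[[0,0,0],[0,0,0],[0,0,0],[0,0,0],[0,0,0],[0,0,0],[0,0,0],[0,0,0],[0,0,0],[0,0,0],[0,0,0],[0,0,0]], hand=[0.1,0.1,0.1,0.1,0.1,0.1,0.1,0.1,0.1,0.1,0.1,0.1])

```text
clock: 5.55
position: [0.5699, -0.0582, 0.0971]
tool_rot: [-3.14, 0.0, 1.787]
force: [-2.1, 2.2, 0.7]
gripper_width: 0.0211
grip_force: 88.9
```

Run:
```python
from h import *
S=arm.read_camera('side');T=arm.read_camera('top');cv2.imwrite('pics/s3.png',S);cv2.imwrite('pics/t3.png',T)
f=lambda I,x,y:cv2.resize(I[y:y+50,x:x+50],(400,400),interpolation=cv2.INTER_CUBIC)
cv2.imwrite('pics/g3.png',np.hstack([f(S,227,155),f(T,255,165)]));s=arm.sense();p=s['position'];print(p,s['force'],s['tool_rot'])
h=[.5695,-.058,.028]
for n,o in(('side',(227,155)),('top',(255,165))): print(n,'hole',(proj(n,h)-o)*8+4,'tip',(proj(n,p-[0,0,.0642])-o)*8+4)
print(blobs(S,(0,150,60),(6,255,255),(235,150,275,190))[0],proj('side',p-[0,0,.011]))
```

```text
[ 0.56979237 -0.05754035  0.09698429] [-2.45212624  1.70317094  0.29872752] [-3.13965548e+00 -1.40696902e-04  1.78759486e+00]
side hole [207.81977399 233.15398694] tip [207.03451974 226.25820969]
top hole [210.59426568 216.86092121] tip [209.96759359 213.81801566]
[(43, [252.5, 169.5], [250, 165, 6, 10])] [252.2834217  172.25462927]
```

View pics/g3.png

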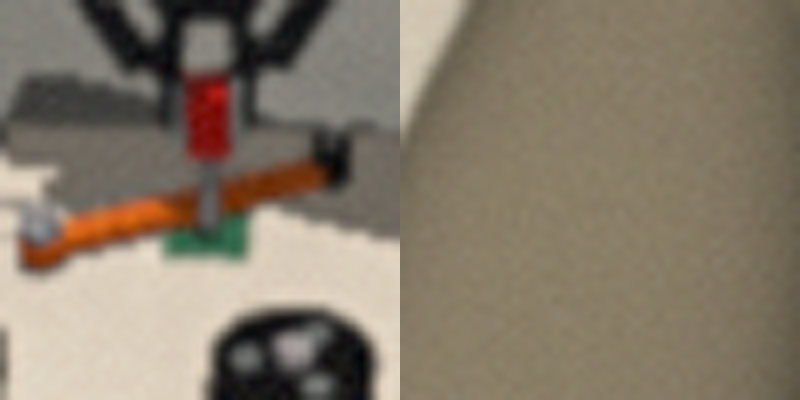

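The arm lies swung back against the pin, which takes the 3 N spring load. The tip is at crop (209,232), over the green square's centre at about (207,233). I start the descent gently.

arm_command(slide=[[0,0,0.002],[0,0,0.004],[0,0,0.006],[0,0,0.008],[0,0,0.01],[0,0,0.01]], rotation=[[0,0,0],[0,0,0],[0,0,0],[0,0,0],[0,0,0],[0,0,0]], hand=[0.1,0.1,0.1,0.1,0.1,0.1])

```text
clock: 6.15
position: [0.5708, -0.0576, 0.0869]
tool_rot: [-3.141, 0.0, 1.788]
force: [-0.9, 1.1, -1.3]
gripper_width: 0.021
grip_force: 88.8
```

arm_command(slide=[[0,0,0.003],[0,0,0.006],[0,0,0.009],[0,0,0.012],[0,0,0.014],[0,0,0.016],[0,0,0.016]], rotation=[[0,0,0],[0,0,0],[0,0,0],[0,0,0],[0,0,0],[0,0,0],[0,0,0]], hand=[0.1,0.1,0.1,0.1,0.1,0.1,0.1])

```text
clock: 6.73
position: [0.5707, -0.0576, 0.0708]
tool_rot: [-3.141, 0.0, 1.788]
force: [-0.6, 0.3, -2.0]
gripper_width: 0.0208
grip_force: 88.6
```

arm_command(slide=[[0,0,0.001],[0,0,0.002],[0,0,0.003],[0,0,0.004],[0,0,0.004]], rotation=[[0,0,0],[0,0,0],[0,0,0],[0,0,0],[0,0,0]], hand=[0.1,0.1,0.1,0.1,0.1])

```text
clock: 7.15
position: [0.5709, -0.0576, 0.0682]
tool_rot: [3.141, 0.001, 1.788]
force: [-4.4, 0.4, 7.3]
gripper_width: 0.0207
grip_force: 90.1
```

The bottom contact comes exactly at the predicted seated height. I release and retreat straight up.

arm_command(slide=[[0,0,0.001],[0,0,0.001],[0,0,0.0],[0,0,0.0],[0,0,0],[0,0,0],[0,0,0]], rotation=[[0,0,0],[0,0,0],[0,0,0],[0,0,0],[0,0,0],[0,0,0],[0,0,0]], hand=[0.1,0.1,0.3,0.4,0.55,0.6,0.6])

```text
clock: 7.73
position: [0.5708, -0.0575, 0.067]
tool_rot: [-3.142, -0.0, 1.788]
force: [0.3, -0.0, 0.1]
gripper_width: 0.0514
grip_force: 0.0
```

arm_command(slide=[[0,0,-0.01],[0,0,-0.03],[0,0,-0.06],[0,0,-0.095],[0,0,-0.13],[0,0,-0.165],[0,0,-0.18],[0,0,-0.18]], rotation=[[0,0,0],[0,0,0],[0,0,0],[0,0,0],[0,0,0],[0,0,0],[0,0,0],[0,0,0]], hand=[0.6,0.6,0.6,0.6,0.6,0.6,0.6,0.6])

```text
clock: 8.4
position: [0.5731, -0.058, 0.2531]
tool_rot: [3.133, 0.004, 1.788]
force: [0.5, 0.2, -0.5]
gripper_width: 0.0515
grip_force: 0.0
```

Run:
```python
from h import *
S=arm.read_camera('side')
f=lambda I,x,y,w,h:cv2.resize(I[y:y+h,x:x+w],(w*5,h*5),interpolation=cv2.INTER_CUBIC)
cv2.imwrite('pics/g4.png',f(S,180,150,120,120))
print(arm.sense()['position'],blobs(S,(0,150,60),(6,255,255),(235,150,275,195))[0])
for z in(.054,.094):print(z,proj('side',[.5695,-.047,z]),proj('side',[.5695,-.058,z]))
```

```text
[ 0.57211943 -0.05778403  0.25030683] [(45, [252.6, 175.1], [250, 171, 6, 11])]
0.054 [251.96732654 180.22325864] [252.43234327 178.57997115]
0.094 [251.8873691 172.1895463] [252.3609283  170.56584767]
```

View pics/g4.png

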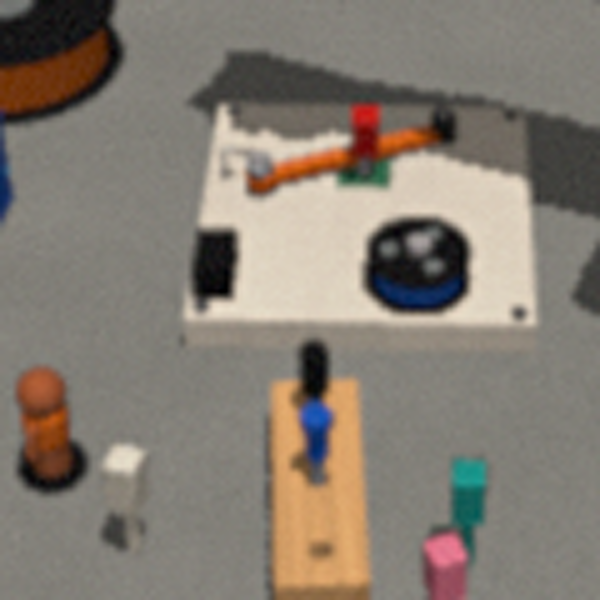

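The pin stands in the green hole: its handle spans image rows 171–181, against about 170–180 predicted for a fully seated pin. The arm rests against it, everything else is where it was, and the gripper is clear.

```bash
python3 -c "
from rig import arm
print(arm.close_job())"
```

```text
the job is handed in; nothing more can be done
None
```

The red park pin is seated in the green-marked hole with the tension arm held back against it, and the job was handed in at about 8.5 s of the 45 s; no verdict was returned.

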